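Pin the tail shoe of a sash clamp

ROBOT

A 7-joint arm with a two-finger parallel gripper is mounted at the origin on the work surface. World frame = base frame: x ahead of the robot, y to its left, z up, the work surface at z = 0. Lengths are in m, angles in rad, forces in N, time in s.
With the tool pointing down it reaches from about 0.35 to 0.9 m from the base axis. Payload 7.2 kg.
Tool frame: the origin (TCP) lies midway between the tips of the shut fingers; the grasp point (between the pads) lies robot.grip_point_offset behind it (robot.grip_point_offset is the distance from the TCP to the grasp point, in m); z points along the fingers, y is the line along which they close (so a half turn about z gives the same grasp; the last joint's range is limited). The gripper opens to 85 mm and grips with 20 to 120 N. Pads are 22 mm wide; open, the fingers measure 114 mm over their backs; the gripper's body (76 mm by 85 mm) begins 54 mm behind the grasp point. The pads swing forward as they close: fully open they stand 13 mm farther back than shut.
Start: joints at [1.202, 0.411, -0.013, 1.596, 0.006, 1.134, -0.082], TCP at [0.185, -0.597, 0.231] pointing down, gripper open.
Joint ranges: [-2.95, 2.95], [-0.29, 1.99], [-1.47, 1.44], [0.14, 2.54], [-1.03, 4.17], [0.13, 1.85], [-2.86, 2.86]. Speed limits (rad/s): [2.39, 2.39, 3.01, 3.01, 3.14, 3.14, 3.14].

INTERFACE

Orientations are given as [roll, pitch, yaw] about the fixed x, y, z axes, in that order (R = Rz(yaw) Ry(pitch) Rx(roll)).
In Python, from station import robot, viewer, ticket gives the robot as it stands.
- The arm moves only by the shell command python3 -m inch 'ROWS'. ROWS is text: rows parted by semicolons, each of 7 numbers parted by spaces: the opening, from 0 (shut) to 1 (fully open), then the shift along the tool's x, y, z in mm, then the turn, a rotation vector about the tool's x, y, z in rad. A call has 1 to 8 rows; each row is the pose to reach, as a shift and turn from the pose commanded when the call began, along the tool's axes at that moment; what a row does not reach only later rows make up. A row lasts 1/8 s, in which the tool goes at most 62.5 mm and 10.7 degrees, less where a joint would pass 70% of its speed; a pose out of reach is approached as far as the arm can. A call with a gripper value outside its range is refused whole. The fingers move at their own pace and stop on an object; the grip force is fixed at half the most. Time passes only in rows, so rows that repeat a pose let the fingers close. It gives the time, the measured TCP pose, the force, the opening and the grip force at its end, in the units of the state.
- robot.sense(): the state, without advancing time (a new reading comes with each control period).
- viewer.read_camera(name): name is "side" or "top" or "wrist"; returns a dict with "image" (420x560x3 uint8, red, green, blue), "fx", "fy", "cx", "cy" (pixels), "world_to_cam" (4x4, takes a point from world to camera coordinates); the wrist camera has in their place "mount" (4x4, takes a point from camera to tool coordinates, whose origin is the TCP and whose axes are the flange's). Camera axes: x right, y down, z forward; pixel columns grow to the right and rows downward; lengths in m; the calibration is good to about 2 mm. The wrist camera is an equidistant fisheye: a pixel r from the principal point sees the ray r / f radians off the axis. A picture is of the moment at which its call begins: read the wrist's pose just before it. There is no depth.
- ticket.job_done(): hands the job in; it is judged then, once.
The state is a dict: "t": time; "q": joint angles; "dq": joint speeds; "tau": joint torques, N m; "ee_pos": TCP position; "ee_rot": TCP orientation; "wrist_force": force on the tool from outside, world axes, zero at the start; "moment": the same for the moment, N m; "gripper_width": finger opening in m; "finger_force": force on a finger pad.
Only numpy, scipy, OpenCV 4.12 (cv2) and the standard library are available. Lean on these libraries where they do the work, as an engineer would, in place of code of your own. Each camera call takes 0.05 s, during which the arm holds its last target. There are 200 camera calls.

TASK

Set the sash clamp for the next glue-up: slide its blue tail shoe along the bar to the hole marked by the yellow paint stripe and pin it there, passing the pin through the shoe's near cheek (the robot's side), the bar and the far cheek until its collar is home against the shoe. The stripe shows only roughly where the hole is and the shoe hides it, so feel for it with light pressure and never force the pin; leave the other things on the bench where they are.

Things in the scene. Friction and masses are not known exactly. Their poses are not given: they have to be found in the camera images.
- bearers: Two notched wood bearers, 420 mm apart, fixed to the bench, that carry the T-bar sash clamp (not tracked, does not move). Origin on the bench, below point mark_place; x across the bar, the way the pin goes in, away from the robot's side; y along the bar to the clamp's screw head; z up. Steel bar: web 8 mm thick (x -4 to +4 mm), top edge 80 mm above the bench; foot flange 30 mm wide.
- mark_place (a point): Middle of the yellow paint stripe (50 mm long) on the bar's top edge, taken 20 mm lower, at the height of the bar's holes (60 mm above the bench), mid-web; axes as the bearers'. The stripe was dabbed on by hand: the hole it marks lies under it anywhere within 18 mm of here along y. The holes run through the bar along x, 14 mm wide, one every 80 mm; only this one is marked.
- shoe: Blue tail shoe that straddles the bar and slides along y (about 2 N of friction; stays where left). Starts 45 to 145 mm on the tail side (-y) of mark_place. Origin on the axis of its pin holes, mid-web, 60 mm above the bench; axes as the bearers'. Cheeks 8 mm thick, x -26 to -18 mm (near) and +18 to +26 mm (far), 60 mm long, each with a 14 mm hole at x-axis height. Saddle top at z +32 mm.
- jaw (a point): Middle of the top of the shoe's jaw, the block that stands on its saddle, to push or grip from above: 20 mm thick along y, 32 mm wide along x, 30 mm high. At x 0, y +18, z +62 mm of the shoe; axes as the shoe's.
- pin: Pin, 90 to 180 g: steel shank 12 mm thick, 72 mm long; steel collar 26 mm wide, 5 mm thick; wooden handle 18 mm thick, 60 mm long. Origin on its axis at the collar's front face, +x to the nose. Starts level in the groove of a fixed wood offcut (42 mm high), axis 40 mm above the bench, handle overhanging on the robot side. Home: collar on the near cheek, origin at x -26 mm of the shoe.
- handle (a point): Middle of the pin's handle, on its axis, where to grip it from above; 35 mm behind the pin's origin. Axes as the pin's.
- nose (a point): Centre of the pin's blunt nose, 72 mm ahead of its origin: 9.6 mm wide at the tip, tapering out to 12 mm over the last 4 mm. Axes as the pin's.
- glue: Yellow glue bottle, 58 mm wide, 170 mm high, standing; origin under its centre. Leave alone.
- sander: Cork-soled wooden sanding block, 62 x 128 mm, 48 mm high; origin under its centre. Leave alone.
- plug: Upright light-wood dowel offcut, 28 mm wide, 90 mm high; origin under its centre. Leave alone.
- bolt: Steel hex bolt with a brass nut, 12 mm thick, 95 mm long, lying on the bench; origin under its shank near the head. Not the pin; leave alone.
There are look-alikes about, which are no part of the job. What is shaped like the pin but purple or turquoise is not meant.

How it is judged:
On the way, in this order (a step that is already met when the one before it is completed fails the run):
1. the tail shoe is at the hole marked by the paint stripe (y of shoe in the frame of mark_place between -0.03 and 0.03 m), for 0.2 s.
2. the pin has passed the near cheek and the bar (x of pin in the frame of shoe between -0.062 and 0 m and angle between the x axis of pin and the x axis of shoe, either way round below 0.15 rad and distance between pin and shoe below 0.064 m), for 0.1 s.
At the end, for the whole second after the job is handed in: The shoe stands at the marked hole (within 30 mm of mark_place along the bar), the pin runs through near cheek, bar and far cheek with its collar within 3 mm of the near cheek, in line with the holes (0.12 rad), released and at rest (all of step 1 and x of pin in the frame of shoe between -0.029 and -0.02 m and distance between pin and shoe below 0.03 m and angle between the x axis of pin and the x axis of shoe, either way round below 0.12 rad and linear speed of pin below 0.02 m/s); the robot touches nothing.
It fails at once if the pin is forced: it presses on the clamp or the shoe with more than 25 N (contact force between pin and bearers above 25 N).
It fails at once if a bystander is disturbed (distance of any of glue, sander, plug, bolt from where it was at the start of the episode above 0.03 m).
It also fails if it takes over 72 s, if anything falls off the work surface, if the arm or the gripper's body presses on something with over 40 N, if the wrist force passes 120 N, or if a joint passes its speed limit or range.

## Working session

There is one attempt and no reset: what is moved stays moved. The work goes in short steps, Python scripts to look and compute and a shell command to move; the robot and the scene stay as the last step left them, time stands still between calls to the robot, and variables do not carry over. Pictures are saved under pics/ and viewed, at most 13 in all, crops included, and the job is handed in when it is done.

```bash
ls; mkdir -p pics; python3 - <<'E'
from station import robot, viewer, ticket
import cv2, numpy as np, pickle
s=robot.sense(); print({k:np.round(v,3) for k,v in s.items()}, robot.grip_point_offset)
for n in ("top","side"):
    c=viewer.read_camera(n); pickle.dump(c,open(f"{n}0.pkl","wb"))
    cv2.imwrite(f"pics/{n}0.png",c["image"][:,:,::-1])
    print(n,c["fx"],c["cx"],c["cy"],np.round(c["world_to_cam"],3).tolist())
E
```

```text
pics
{'t': np.float64(0.0), 'q': array([ 1.202,  0.412, -0.013,  1.597,  0.006,  1.134, -0.082]), 'dq': array([-0.001, -0.   ,  0.001, -0.   ,  0.001,  0.001, -0.001]), 'tau': array([-1.0000e-03, -6.0064e+01,  6.8200e-01, -2.9942e+01,  1.4000e-02,
        1.1000e-02, -0.0000e+00]), 'ee_pos': array([ 0.185, -0.596,  0.23 ]), 'ee_rot': array([-3.14 ,  0.   ,  0.301]), 'wrist_force': array([-0.37 ,  0.806, -0.249]), 'moment': array([0.021, 0.035, 0.021]), 'finger_force': np.float64(0.0), 'gripper_width': np.float64(0.085)} 0.0187
top 451.45983836174673 286.0832976328824 211.67241154736098 [[-0.003, -1.0, 0.018, -0.043], [-0.994, 0.001, -0.105, 0.52], [0.105, -0.019, -0.994, 1.193], [0.0, 0.0, 0.0, 1.0]]
side 512.8993664920707 275.16558237664947 200.0343484030839 [[0.944, -0.329, -0.015, -0.486], [-0.205, -0.552, -0.808, 0.158], [0.257, 0.766, -0.589, 1.18], [0.0, 0.0, 0.0, 1.0]]
```

View pics/top0.png

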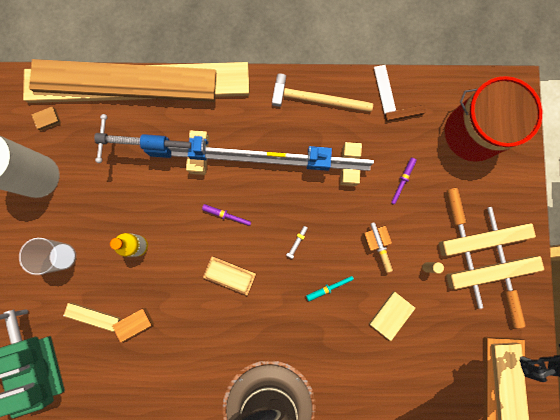

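View pics/side0.png

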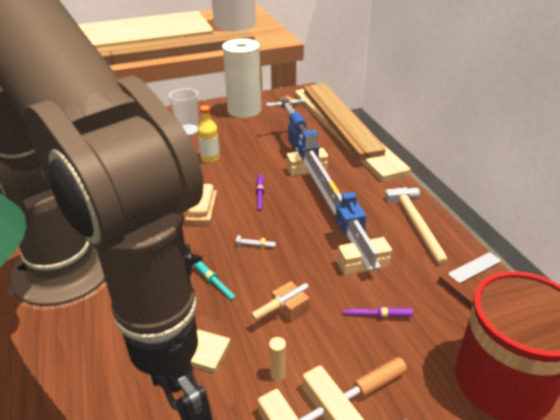

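The top view shows the bar from (180,150) to (372,165), the yellow stripe at about (277,155), the shoe at about (320,158), and the screw head on the left. There are four pin-like things:
- (380,248): steel shank, wooden handle, lying in an offcut. This fits the description.
- (227,215) and (403,180): purple look-alikes.
- (330,288): turquoise look-alike.

The bolt is at (297,242). I'll confirm the pin in an enlarged crop.

```bash
cat > h.py <<'E'
import numpy as np, cv2, pickle
def ray(c,u,v):
    W=np.array(c["world_to_cam"]); R=W[:3,:3]; o=-R.T@W[:3,3]
    return o, R.T@np.array([(u-c["cx"])/c["fx"],(v-c["cy"])/c["fy"],1])
def onz(c,u,v,z):
    o,d=ray(c,u,v); return o+d*(z-o[2])/d[2]
def proj(c,p):
    W=np.array(c["world_to_cam"]); q=W[:3,:3]@np.asarray(p)+W[:3,3]
    return np.array([c["fx"]*q[0]/q[2]+c["cx"],c["fy"]*q[1]/q[2]+c["cy"]])
def blobs(c,lo,hi,roi,amin=8):
    x0,y0,x1,y1=roi; h=cv2.cvtColor(c["image"][y0:y1,x0:x1],cv2.COLOR_RGB2HSV)
    m=cv2.inRange(h,lo,hi); n,l,s,ce=cv2.connectedComponentsWithStats(m)
    return [(s[i,4],np.round(ce[i]+[x0,y0],1),np.column_stack(np.nonzero(l==i))[:,::-1]+[x0,y0]) for i in range(1,n) if s[i,4]>=amin]
E
python3 - <<'E'
from h import *
c=pickle.load(open("top0.pkl","rb"))
cr=c["image"][130:290,240:440]; cv2.imwrite("pics/crop.png",cv2.resize(cr,(750,600),interpolation=cv2.INTER_CUBIC)[:,:,::-1])
for a,ce,p in blobs(c,(24,150,150),(34,255,255),(200,130,370,180)): 
    print("stripe",a,ce,onz(c,*ce,.08),p.min(0),p.max(0))
for a,ce,p in blobs(c,(100,120,60),(125,255,255),(290,130,350,180)): print("shoe",a,ce,p.min(0),p.max(0),onz(c,*ce,.092))
for a,ce,p in blobs(c,(0,0,150),(179,70,255),(180,140,400,270),20): print("steel",a,ce,p.min(0),p.max(0))
for a,ce,p in blobs(c,(10,60,120),(28,180,255),(360,215,400,280),20): print("wood",a,ce,p.min(0),p.max(0))
E
```

```text
stripe 68 [276.1 153.9] [ 0.66720632 -0.01688634  0.08      ] [267 152] [285 156]
shoe 489 [319.5 158.1] [307 146] [331 169] [ 0.65341859 -0.12960413  0.092     ]
steel 225 [235.8 150.8] [205 147] [266 155]
steel 24 [183.2 153.9] [180 152] [187 155]
steel 82 [296.5 155.5] [286 153] [307 158]
steel 321 [257.3 159.5] [206 154] [306 164]
steel 164 [351.7 159.6] [331 157] [373 163]
steel 124 [351.  166.5] [331 164] [369 169]
steel 125 [377.4 236.8] [371 223] [386 250]
steel 36 [303.2 230.3] [300 226] [306 234]
steel 104 [293.5 247.9] [286 237] [300 257]
wood 40 [381.8 235.6] [377 227] [386 244]
wood 37 [369.5 241.5] [366 232] [375 249]
wood 152 [386.6 262.8] [381 253] [392 274]
```

View pics/crop.png

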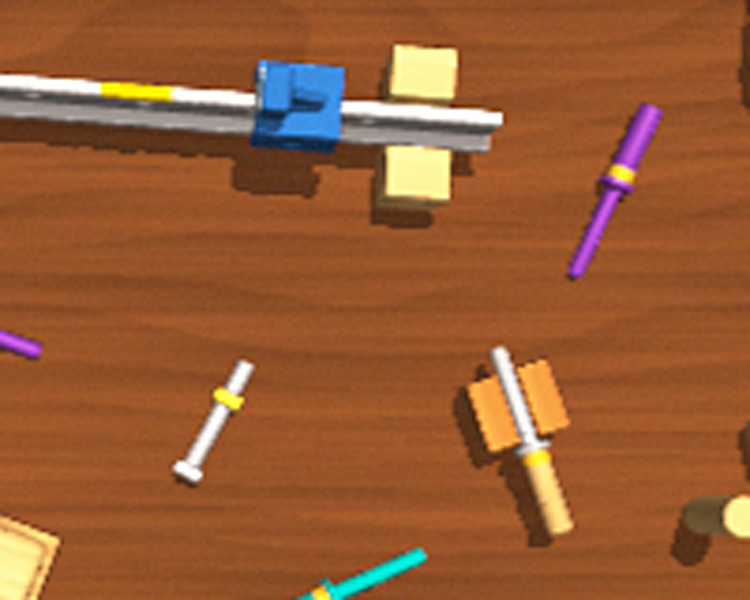

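The crop confirms it. The steel shank and wooden-handled pin lies in the orange offcut: nose at crop (500,352), collar at (533,448), handle end at (562,530). The stripe is at crop (137,92). The shoe is at about (300,105), with its jaw on the head side.

```bash
cat >> h.py <<'E'
def tool(p,yaw,q): # target p in tool axes (yaw, pointing down) from position q, mm
    d=np.asarray(p)-q; c,s=np.cos(yaw),np.sin(yaw)
    return np.round(1000*np.array([c*d[0]+s*d[1], s*d[0]-c*d[1], -d[2]]),1)
E
python3 - <<'E'
from h import *
c=pickle.load(open("top0.pkl","rb"));sd=pickle.load(open("side0.pkl","rb"))
P=[onz(c,u,v,.08)[:2] for u,v in((235.8,150.8),(276.1,153.9),(296.5,155.5),(351.7,159.6))]
d=P[0]-P[3]; yb=np.arctan2(d[1],d[0])-np.pi/2; print("bar pts",np.round(P,4).tolist(),"yaw",yb)
M=np.append(P[1],.06); ex=np.array([np.cos(yb),np.sin(yb),0]); ey=np.array([-np.sin(yb),np.cos(yb),0]); ez=np.array([0,0,1])
print("M",M)
# shoe y: rear saddle edge
e=onz(c,331.7,158.5,.092); print("shoe y from rear edge",(e-M)@ey+.03)
st=blobs(sd,(24,150,150),(34,255,255),(310,170,350,210)); print("side stripe",[(a,b) for a,b,_ in st],"pred",proj(sd,M+.02*ez))
for y in(-.10,-.095,-.09,-.085,-.08):
    f=lambda x,yy,z:np.round(proj(c,M+ex*x+ey*(y+yy)+ez*z),1)
    g=lambda x,yy,z:np.round(proj(sd,M+ex*x+ey*(y+yy)+ez*z),1)
    print(y,"rear",f(-.026,-.03,.032),f(.026,-.03,.032),"jaw",f(-.016,.028,.062),f(.016,.028,.062),f(-.016,.008,.062),"side jaw top",g(-.016,.028,.062),g(.016,.008,.062))
for a,b,p in blobs(sd,(100,120,60),(125,255,255),(320,180,370,240)): print("side shoe",a,b,p.min(0),p.max(0))
Q={n:onz(c,*uv,.04) for n,uv in dict(nose=(373.3,223.9),collar=(382.1,249.5),end=(389.9,271.3)).items()}
v=Q["nose"]-Q["end"]; yp=np.arctan2(v[1],v[0]); u=v/np.linalg.norm(v)
print({k:np.round(x,4) for k,x in Q.items()},"len",np.linalg.norm(v),"yaw",yp)
print("side proj nose,end",proj(sd,Q["nose"]),proj(sd,Q["end"]))
E
```

```text
bar pts [[0.6753, 0.0886], [0.6672, -0.0169], [0.663, -0.0704], [0.6522, -0.2154]] yaw -0.07574953545225105
M [ 0.66720632 -0.01688634  0.06      ]
shoe y from rear edge -0.11515913855846563
side stripe [(np.int32(22), array([333.7, 186.9]))] pred [334.26777704 186.36359534]
-0.1 rear [325.3 166.4] [326.6 146.8] jaw [304.  158.4] [304.8 146. ] [311.9 159. ] side jaw top [339.4 189.4] [355.3 192. ]
-0.095 rear [323.4 166.3] [324.7 146.7] jaw [302.  158.2] [302.9 145.9] [309.9 158.8] side jaw top [338.6 188.3] [354.5 190.8]
-0.09 rear [321.5 166.1] [322.8 146.6] jaw [300.  158.1] [300.9 145.7] [307.9 158.7] side jaw top [337.9 187.1] [353.7 189.6]
-0.085 rear [319.6 166. ] [320.9 146.4] jaw [298.1 157.9] [298.9 145.6] [306.  158.5] side jaw top [337.2 186. ] [352.9 188.4]
-0.08 rear [317.7 165.8] [319.  146.3] jaw [296.1 157.8] [297.  145.4] [304.  158.4] side jaw top [336.4 184.8] [352.1 187.3]
side shoe 61 [348.7 195.9] [343 193] [354 199]
side shoe 305 [350.7 211.1] [337 201] [364 219]
{'nose': array([ 0.4859, -0.277 ,  0.04  ]), 'collar': array([ 0.4175, -0.2989,  0.04  ]), 'end': array([ 0.3599, -0.3182,  0.04  ])} len 0.1326347183083149 yaw 0.3162290883983873
side proj nose,end [305.7358113  285.75417847] [253.87204431 316.02901054]
```

```bash
python3 -m inch '1 45 -24 0 0 0 0.05; 1 90 -48 0 0 0 0.1; 1 135 -73 0 0 0 0.15; 1 180 -97 0 0 0 0.2; 1 225 -121 0 0 0 0.25; 1 270 -146 0 0 0 0.3; 1 315 -170 0 0 0 0.35; 1 360 -194 0 0 0 0.377'
```

```text
t: 1.1
ee_pos: [0.4723, -0.3036, 0.2311]
ee_rot: [-3.142, 0.0, -0.078]
wrist_force: [0.9, -0.0, -0.0]
gripper_width: 0.0855
finger_force: 0.0
```

```bash
python3 -m inch '1 35 -41 0 0 0 0; 1 70 -83 0 0 0 0; 1 105 -124 0 0 0 0; 1 140 -165 0 0 0 0; 1 173 -207 0 0 0 0; 1 173 -207 20 0 0 0; 1 173 -207 35 0 0 0; 1 173 -207 35 0 0 0'; python3 - <<'E'
from h import *
from station import viewer,robot
s=robot.sense();c=viewer.read_camera("wrist"); c["s"]=s; pickle.dump(c,open("w1.pkl","wb"))
print(s["ee_pos"],s["ee_rot"],c["fx"],c["cx"],c["cy"],np.round(c["mount"],3).tolist())
cv2.imwrite("pics/w1.png",c["image"][:,:,::-1])
E
```

```text
t: 2.1
ee_pos: [0.6583, -0.1128, 0.1945]
ee_rot: [3.141, 0.004, -0.077]
wrist_force: [-0.1, 0.6, -0.5]
gripper_width: 0.0851
finger_force: 0.0
[ 0.65834754 -0.11275345  0.19447107] [ 3.14116288  0.00352929 -0.07748205] 325.19226210127806 277.940469093608 206.17925727050354 [[0.001, -0.949, -0.315, 0.08], [1.0, 0.001, 0.0, 0.0], [0.0, -0.315, 0.949, -0.144], [0.0, 0.0, 0.0, 1.0]]
```

View pics/w1.png

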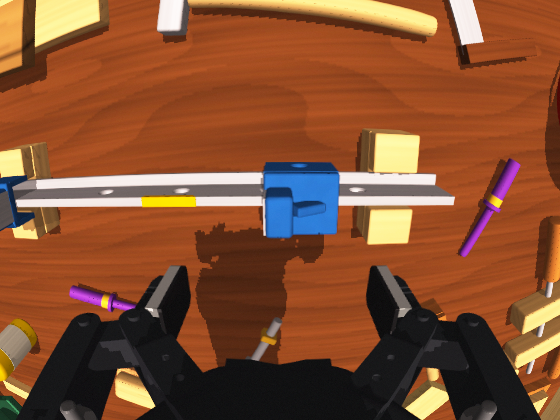

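The wrist view shows the holes on the bar's far face at (107,192), (182,190) and (357,189). The hole at (182,190) is under the stripe (142–196,201), so it can be measured. The jaw is at (279,212), between the fingers.

```bash
cat >> h.py <<'E'
from scipy.spatial.transform import Rotation as Ro
def wray(c,u,v):
    s=c["s"]; T=np.eye(4); T[:3,:3]=Ro.from_euler("xyz",s["ee_rot"]).as_matrix(); T[:3,3]=s["ee_pos"]
    A=T@np.array(c["mount"]); a=np.array([u-c["cx"],v-c["cy"]]); r=np.hypot(*a); th=r/c["fx"]
    d=np.array([*(np.sin(th)*a/max(r,1e-9)),np.cos(th)]); return A[:3,3],A[:3,:3]@d
def won(c,u,v,p,n):
    o,d=wray(c,u,v); return o+d*((p-o)@n)/(d@n)
E
python3 - <<'E'
from h import *
c=pickle.load(open("w1.pkl","rb")); ez=np.array([0,0,1.])
st=blobs(c,(24,150,150),(34,255,255),(130,190,210,215))
L=[won(c,u,v,ez*.08,ez) for u,v in((60,202.5),(225,203),(400,201.5))]; print("bar top pts",np.round(L,4).tolist())
S=[won(c,*b,ez*.08,ez) for a,b,p in st]; print("stripe",st[0][:2],S)
d=L[0]-L[2]; yb=np.arctan2(d[1],d[0])-np.pi/2; print("yaw",yb)
ex=np.array([np.cos(yb),np.sin(yb),0]); ey=np.array([-np.sin(yb),np.cos(yb),0]); M=S[0]-.02*ez
g=blobs(c,(0,0,150),(179,90,255),(85,180,375,197),8)
for a,b,p in g:
    if a<200: q=won(c,*b,M+.004*ex,ex); print("hole",a,b,(q-M)@ey,q)
for a,b,p in blobs(c,(100,150,60),(125,255,255),(255,155,345,240),60):print("shoe",a,b,p.min(0),p.max(0))
for n,(u,v),z in(("jawL",(266,213),.122),("jawR",(293,213),.122),("saddR",(338,180),.092),("saddL",(264,175),.092)):
    q=won(c,u,v,ez*z,ez); print(n,q,(q-M)@ey)
E
```

```text
bar top pts [[0.6729, 0.1011, 0.08], [0.6589, -0.0685, 0.08], [0.6488, -0.2195, 0.08]]
stripe (np.int32(529), array([168.6, 201.6])) [array([ 0.66404197, -0.01864736,  0.08      ])]
yaw -0.07500764875541188
hole 152 [357.2 181.6] -0.1742105878432054 [ 0.65497585 -0.19266786  0.02764543]
hole 57 [356.1 189.1] -0.1664106413037031 [ 0.65556035 -0.18488985  0.05586306]
hole 59 [181.4 190.1] -0.005708765156763485 [ 0.66760292 -0.02463983  0.05782604]
hole 44 [106.5 191.7] 0.0737969478602781 [0.67356087 0.05464234 0.0593154 ]
hole 52 [235.5 196. ] -0.058997603256403214 [ 0.6636096  -0.07777883  0.07775864]
hole 36 [356.5 196. ] -0.16160111211725686 [ 0.65592077 -0.18009384  0.07785781]
shoe 5240 [300.5 198.5] [264 162] [338 237]
jawL [ 0.66226364 -0.10497756  0.122     ] -0.0862207169445832
jawR [ 0.66080397 -0.12399122  0.122     ] -0.10529030866669396
saddR [ 0.67471535 -0.16183727  0.092     ] -0.14198746286085126
saddL [ 0.68292077 -0.10417752  0.092     ] -0.08387494208019637
```

```bash
python3 -m inch '1 2 3 40 0 0 0; 1 2 3 80 0 0 0; 1 2 3 95 0 0 0; 1 2 3 95 0 0 0; 0 2 3 95 0 0 0; 0 2 3 95 0 0 0; 0 2 3 95 0 0 0; 0 2 3 95 0 0 0'
```

```text
t: 3.15
ee_pos: [0.6619, -0.1147, 0.1022]
ee_rot: [-3.142, -0.001, -0.076]
wrist_force: [-0.2, 1.0, 3.1]
gripper_width: 0.0186
finger_force: 60.1
```

```bash
python3 -m inch '0 0 -18 0 0 0 0; 0 0 -36 0 0 0 0; 0 0 -54 0 0 0 0; 0 0 -72 0 0 0 0; 0 0 -90 0 0 0 0; 0 0 -108 0 0 0 0; 0 0 -108 0 0 0 0; 0 0 -108 0 0 0 0'
```

```text
t: 4.15
ee_pos: [0.6699, -0.0058, 0.1022]
ee_rot: [-3.141, -0.001, -0.075]
wrist_force: [-2.8, 2.5, 6.8]
gripper_width: 0.0187
finger_force: 60.7
```

```bash
python3 -m inch '1 0 0 0 0 0 0; 1 0 0 0 0 0 0; 1 0 0 0 0 0 0; 1 0 0 40 0 0 0; 1 0 0 -40 0 0 0; 1 0 0 -80 0 0 0; 1 -30 40 -80 0 0 -0.05; 1 -66 82 -80 0 0 -0.1' --help 2>/dev/null | head -3
python3 -c "
from station import robot
s=robot.sense();print(s['t'],s['ee_pos'],s['gripper_width'],s['wrist_force'])"
```

```text
4.15 [ 0.66990946 -0.00581864  0.10220669] 0.018683249043452293 [-2.76479548  2.45822219  6.77295749]
```

That call had a bad row that went downward and a stray flag. It was refused whole and nothing moved, so I'm reissuing it correctly.

```bash
python3 -m inch '1 0 0 0 0 0 0; 1 0 0 0 0 0 0; 1 0 0 0 0 0 0; 1 0 0 -30 0 0 0; 1 0 0 -60 0 0 0; 1 0 0 -80 0 0 0; 1 -30 40 -80 0 0 -0.05; 1 -62 77 -80 0 0 -0.1'
```

```text
t: 5.15
ee_pos: [0.6015, -0.0802, 0.1813]
ee_rot: [3.141, -0.0, 0.026]
wrist_force: [-0.6, -1.1, -0.2]
gripper_width: 0.0854
finger_force: 0.0
```

```bash
python3 - <<'E'
from h import *
from station import viewer,robot
s=robot.sense();c=viewer.read_camera("wrist"); c["s"]=s; pickle.dump(c,open("w2.pkl","wb"))
print(tool((.380,-.3116,.15),s["ee_rot"][2],s["ee_pos"]),.316-s["ee_rot"][2])
cv2.imwrite("pics/w2.png",c["image"][:,:,::-1])
E
```

```text
[-227.4  225.6   31.3] 0.29004644293843035
```

View pics/w2.png

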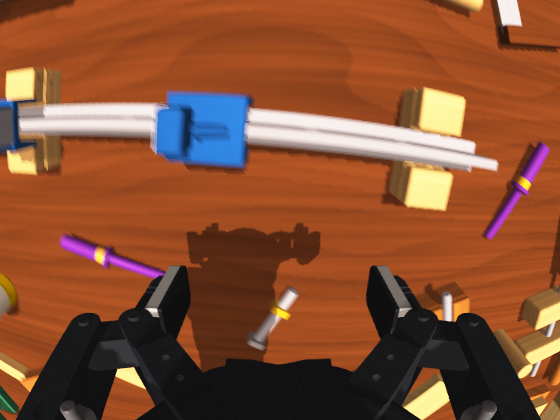

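The shoe is now at (207,130) and covers the stripe; the bar has no other obstruction. On to the pin.

```bash
python3 -m inch '1 -35 35 5 0 0 -0.05; 1 -70 70 10 0 0 -0.1; 1 -105 105 15 0 0 -0.15; 1 -140 140 20 0 0 -0.2; 1 -175 175 25 0 0 -0.25; 1 -210 210 31 0 0 -0.29; 1 -227 226 31 0 0 -0.29; 1 -227 226 31 0 0 -0.29'; python3 - <<'E'
from h import *
from station import viewer,robot
s=robot.sense();c=viewer.read_camera("wrist"); c["s"]=s; pickle.dump(c,open("w3.pkl","wb"))
cv2.imwrite("pics/w3.png",c["image"][:,:,::-1])
E
```

```text
t: 6.2
ee_pos: [0.3791, -0.3122, 0.1503]
ee_rot: [3.141, 0.001, 0.31]
wrist_force: [0.8, -0.5, -0.3]
gripper_width: 0.0854
finger_force: 0.0
```

View pics/w3.png

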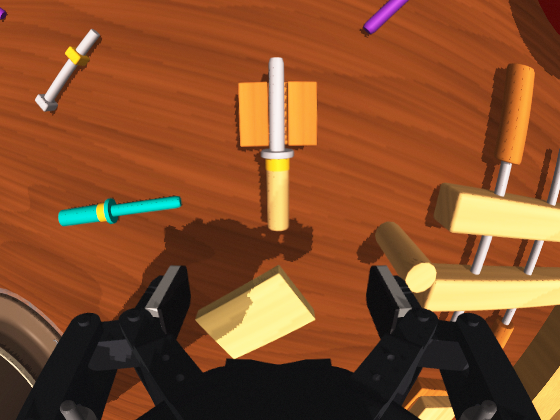

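The pin is centred between the fingers: nose (277,58), collar (277,154), handle end (278,230). The plug, (400,255), is close to the right finger, so I'm measuring both.

```bash
python3 - <<'E'
from h import *
c=pickle.load(open("w3.pkl","rb")); s=c["s"]; ez=np.array([0,0,1.]); yaw=s["ee_rot"][2]
for n,uv,z in(("nose",(277,58),.046),("collar f",(277,150),.05),("collar b",(277,158),.04),("end",(278,230),.04),("handle mid",(278,200),.049),("plug top",(421,275),.09),("plug base",(390,232),0)):
    q=won(c,*uv,ez*z,ez); print(n,np.round(q,4),"tool mm",tool(q,yaw,s["ee_pos"]))
E
```

```text
nose [ 0.4875 -0.2769  0.046 ] tool mm [114.1  -0.6 104.3]
collar f [ 0.4208 -0.2983  0.05  ] tool mm [ 44.   -0.6 100.3]
collar b [ 0.4133 -0.3007  0.04  ] tool mm [ 36.1  -0.6 110.3]
end [ 0.3551 -0.3202  0.04  ] tool mm [-25.3   0.3 110.3]
handle mid [ 0.383  -0.3112  0.049 ] tool mm [  4.1   0.2 101.3]
plug top [ 0.3714 -0.432   0.09  ] tool mm [-43.8 111.7  60.3]
plug base [ 0.3712 -0.4354  0.    ] tool mm [-45.  114.9 150.3]
```

```bash
python3 -m inch '1 0 0 45 0 0 -0.006; 1 0 0 90 0 0 -0.006; 1 0 0 118 0 0 -0.006; 1 0 0 128 0 0 -0.006; 1 0 0 128 0 0 -0.006; 0 0 0 128 0 0 -0.006; 0 0 0 128 0 0 -0.006; 0 0 0 128 0 0 -0.006'; python3 -m inch '0 0 0 0 0 0 0;0 0 0 0 0 0 0'
```

```text
t: 7.25
ee_pos: [0.3808, -0.3109, 0.023]
ee_rot: [3.14, -0.001, 0.32]
wrist_force: [0.2, 0.4, 0.1]
gripper_width: 0.0324
finger_force: 0.0
t: 7.5
ee_pos: [0.3807, -0.3108, 0.0225]
ee_rot: [3.141, -0.0, 0.32]
wrist_force: [0.3, -0.4, 1.0]
gripper_width: 0.0163
finger_force: 58.4
```

```bash
python3 -m inch '0 0 0 -20 0 0 0; 0 0 0 -50 0 0 0; 0 0 0 -80 0 0 0; 0 35 -45 -80 0 0 0.08; 0 75 -90 -80 0 0 0.16; 0 115 -135 -80 0 0 0.24; 0 155 -185 -80 0 0 0.32; 0 195 -235 -80 0 0 0.395'; python3 -m inch '0 10 -13 0 0 0 0; 0 10 -13 0 0 0 0;0 10 -13 0 0 0 0'; python3 - <<'E'
from h import *
from station import viewer,robot
s=robot.sense();print(s["ee_pos"],s["ee_rot"]); print(tool((.4986,-.0109,.0425),s["ee_rot"][2],s["ee_pos"]))
c=viewer.read_camera("wrist"); c["s"]=s; pickle.dump(c,open("w4.pkl","wb"))
cv2.imwrite("pics/w4.png",c["image"][:,:,::-1])
E
```

```text
t: 8.5
ee_pos: [0.4909, -0.0273, 0.1022]
ee_rot: [3.141, 0.0, -0.078]
wrist_force: [2.0, -1.9, -1.8]
gripper_width: 0.0158
finger_force: 58.9
t: 8.88
ee_pos: [0.5007, -0.0189, 0.1019]
ee_rot: [3.141, 0.001, -0.077]
wrist_force: [-0.5, -0.5, -1.7]
gripper_width: 0.0158
finger_force: 58.9
[ 0.50066972 -0.01887878  0.10189364] [ 3.14053903e+00  1.37736501e-03 -7.71579625e-02]
[-2.7 -7.8 59.4]
```

View pics/w4.png

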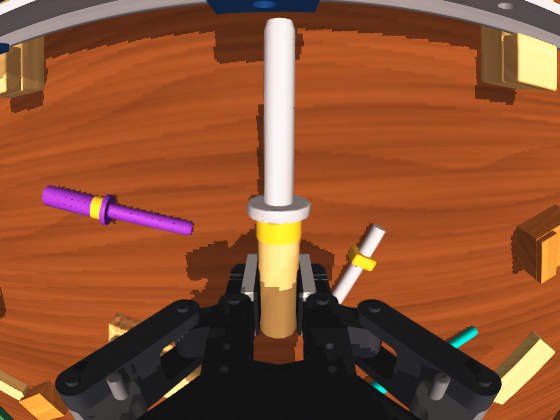

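The pin is held straight, nose (279,20), collar (279,208). The cheek's hole is visible at about (264,4), against the blue of the near cheek. I'll measure it against the pin's line.

```bash
python3 - <<'E'
from h import *
c=pickle.load(open("w4.pkl","rb")); s=c["s"]; ez=np.array([0,0,1.])
ex=np.array([.9972,-.0749,0]);ey=np.array([.0749,.9972,0])
h=cv2.cvtColor(c["image"],cv2.COLOR_RGB2HSV)[0:12,225:305]; print(h[4,30:50,2].tolist(), h[0:12,38,2].tolist())
for uv in((264,4),(252,4),(276,4),(207,2),(319,2)):
    q=won(c,*uv,ex*.639,ex); print(uv,np.round(q,4),"e",q@ey,"rel tool",tool(q,s["ee_rot"][2],s["ee_pos"]))
z=.1194
for uv in((279,20),(279,200),(278,330)):
    q=won(c,*uv,ez*z,ez); print("pin",uv,tool(q,s["ee_rot"][2],s["ee_pos"]))
E
```

```text
[108, 112, 117, 120, 125, 127, 132, 139, 138, 140, 138, 135, 129, 126, 124, 120, 116, 111, 106, 99] [73, 131, 139, 138, 138, 139, 140, 138, 65, 64, 65, 64]
(264, 4) [ 0.6392 -0.022   0.0593] e 0.025961135808262172 rel tool [138.3  -7.6  42.6]
(252, 4) [ 0.6397 -0.0153  0.0599] e 0.03268407284538375 rel tool [138.3 -14.3  42. ]
(276, 4) [ 0.6386 -0.0287  0.0591] e 0.019214270938319518 rel tool [138.3  -0.8  42.8]
(207, 2) [0.6414 0.0085 0.0689] e 0.05656206400239303 rel tool [138.2 -38.2  33. ]
(319, 2) [ 0.6369 -0.0522  0.0649] e -0.004384148242579898 rel tool [138.4  22.8  37. ]
pin (279, 20) [112.9   0.6 -17.5]
pin (279, 200) [ 41.2   0.7 -17.5]
pin (278, 330) [-26.3   0.4 -17.5]
```

```bash
python3 -m inch '0 0 -8 20 0 0 0; 0 0 -8 40 0 0 0; 0 0 -8 55 0 0 0; 0 0 -8 59.5 0 0 0; 0 8 -8 59.5 0 0 0; 0 15 -8 59.5 0 0 0; 0 15 -8 59.5 0 0 0; 0 15 -8 59.5 0 0 0'; python3 - <<'E'
from h import *
from station import viewer,robot
s=robot.sense();print(s["ee_pos"],s["ee_rot"]); 
p=s["ee_pos"];print("e",p@[.0749,.9972,0],"x",p@[.9972,-.0749,0])
c=viewer.read_camera("wrist"); c["s"]=s
cv2.imwrite("pics/w5.png",cv2.resize(c["image"][0:150,180:380],(800,600))[:,:,::-1])
E
```

```text
t: 9.93
ee_pos: [0.5173, -0.01, 0.043]
ee_rot: [3.142, -0.0, -0.075]
wrist_force: [-0.6, 0.8, -1.0]
gripper_width: 0.0162
finger_force: 58.9
[ 0.51725415 -0.01001513  0.04297788] [ 3.14156971e+00 -1.93970575e-04 -7.51546807e-02]
e 0.028755245426902484 x 0.5165559763599362
```

View pics/w5.png

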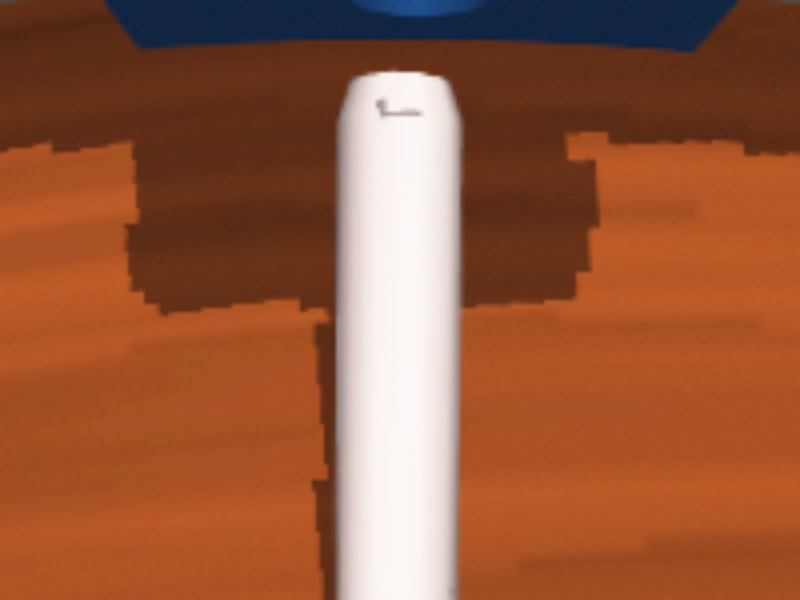

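The nose is about 2.3 mm too far to the head side: crop nose x 400 against cheek centre 416 and hole about 422. The TCP reading agrees (2.4 mm), so I'm correcting and advancing gently.

```bash
python3 -m inch '0 0 2.3 0.4 0 0 0; 0 0 2.3 0.4 0 0 0; 0 3 2.3 0.4 0 0 0; 0 6 2.3 0.4 0 0 0; 0 8 2.3 0.4 0 0 0; 0 10 2.3 0.4 0 0 0; 0 11 2.3 0.4 0 0 0; 0 12 2.3 0.4 0 0 0'; cat > st.py <<'E'
import numpy as np
from station import robot
s=robot.sense(); p=s["ee_pos"]; f=s["wrist_force"]; X=np.array([.9972,-.0749,0]); Y=np.array([.0749,.9972,0])
print("nose x rel web %.1f mm, e %.2f mm, z %.2f, f %s"%(1000*(p@X+.112-.665),1000*(p@Y),1000*p[2],np.round([f@X,f@Y,f[2]],1)), np.round(s["moment"],2),np.round(s["ee_rot"],4))
E
python3 st.py
```

```text
t: 10.98
ee_pos: [0.529, -0.0132, 0.0423]
ee_rot: [3.142, 0.0, -0.075]
wrist_force: [0.2, -0.0, -2.0]
gripper_width: 0.0161
finger_force: 58.9
nose x rel web -24.5 mm, e 26.41 mm, z 42.33, f [ 0.2 -0.  -2. ] [-0.01  0.11  0.  ] [ 3.1415e+00  2.0000e-04 -7.5200e-02]
```

```bash
python3 -m inch '0 1 0 0 0 0 0; 0 2 0 0 0 0 0; 0 3 0 0 0 0 0; 0 4 0 0 0 0 0'; python3 st.py; python3 -m inch '0 1 0 0 0 0 0; 0 2 0 0 0 0 0; 0 3 0 0 0 0 0; 0 4 0 0 0 0 0'; python3 st.py
```

```text
t: 11.48
ee_pos: [0.533, -0.0135, 0.0424]
ee_rot: [3.142, -0.0, -0.075]
wrist_force: [-0.6, 0.7, -1.5]
gripper_width: 0.0159
finger_force: 58.9
nose x rel web -20.4 mm, e 26.43 mm, z 42.39, f [-0.6  0.7 -1.5] [0.09 0.05 0.04] [ 3.1416 -0.     -0.0752]
t: 11.98
ee_pos: [0.537, -0.0138, 0.0424]
ee_rot: [3.142, -0.0, -0.075]
wrist_force: [-1.0, -0.5, -0.8]
gripper_width: 0.0159
finger_force: 58.9
nose x rel web -16.4 mm, e 26.43 mm, z 42.38, f [-1.  -0.6 -0.8] [0.11 0.08 0.03] [ 3.1416 -0.     -0.0752]
```

Through the near cheek with no force. On toward the bar in small steps.

```bash
python3 -m inch '0 1.5 0 0 0 0 0; 0 3 0 0 0 0 0; 0 4.5 0 0 0 0 0; 0 6 0 0 0 0 0;0 7 0 0 0 0 0; 0 8 0 0 0 0 0'; python3 st.py; python3 -m inch '0 1 0 0 0 0 0; 0 2 0 0 0 0 0; 0 3 0 0 0 0 0'; python3 st.py
```

```text
t: 12.72
ee_pos: [0.545, -0.0144, 0.0424]
ee_rot: [3.142, 0.0, -0.075]
wrist_force: [0.3, 0.4, -1.1]
gripper_width: 0.0161
finger_force: 59.0
nose x rel web -8.5 mm, e 26.43 mm, z 42.36, f [ 0.3  0.4 -1.1] [0.01 0.07 0.01] [ 3.1416e+00  1.0000e-04 -7.5200e-02]
t: 13.1
ee_pos: [0.548, -0.0146, 0.0424]
ee_rot: [3.142, 0.0, -0.075]
wrist_force: [-0.8, -0.2, -1.0]
gripper_width: 0.016
finger_force: 59.0
nose x rel web -5.4 mm, e 26.46 mm, z 42.37, f [-0.8 -0.2 -1. ] [0.   0.03 0.03] [ 3.1416  0.     -0.0751]
```

```bash
for i in 1; do :; done; python3 -m inch '0 0.7 0 0 0 0 0; 0 1.4 0 0 0 0 0; 0 2 0 0 0 0 0'; python3 st.py; python3 -m inch '0 0.5 0 0 0 0 0; 0 1 0 0 0 0 0; 0 1.5 0 0 0 0 0'; python3 st.py
```

```text
t: 13.48
ee_pos: [0.55, -0.0148, 0.0424]
ee_rot: [3.142, 0.0, -0.075]
wrist_force: [-0.4, 0.3, -1.2]
gripper_width: 0.016
finger_force: 59.0
nose x rel web -3.5 mm, e 26.43 mm, z 42.37, f [-0.4  0.3 -1.2] [0.06 0.11 0.08] [ 3.1416  0.     -0.0752]
t: 13.85
ee_pos: [0.5515, -0.0149, 0.0424]
ee_rot: [3.142, -0.0, -0.075]
wrist_force: [-1.2, -0.8, -0.8]
gripper_width: 0.0161
finger_force: 58.9
nose x rel web -2.0 mm, e 26.42 mm, z 42.38, f [-1.1 -0.9 -0.8] [ 0.07  0.03 -0.02] [ 3.1416 -0.     -0.0752]
```

```bash
python3 -m inch '0 0.5 0 0 0 0 0; 0 1 0 0 0 0 0; 0 1.5 0 0 0 0 0'; python3 st.py
```

```text
t: 14.22
ee_pos: [0.553, -0.0151, 0.0424]
ee_rot: [3.142, -0.0, -0.075]
wrist_force: [-0.2, 0.4, -1.0]
gripper_width: 0.0162
finger_force: 58.9
nose x rel web -0.5 mm, e 26.33 mm, z 42.39, f [-0.3  0.4 -1. ] [-0.    0.08  0.01] [ 3.1415 -0.     -0.0754]
```

```bash
python3 -m inch '0 0.7 0 0 0 0 0; 0 1.4 0 0 0 0 0; 0 2 0 0 0 0 0'; python3 st.py
```

```text
t: 14.6
ee_pos: [0.555, -0.0153, 0.0424]
ee_rot: [3.142, -0.0, -0.075]
wrist_force: [-0.4, -0.9, -1.0]
gripper_width: 0.0161
finger_force: 59.0
nose x rel web 1.6 mm, e 26.36 mm, z 42.39, f [-0.3 -0.9 -1. ] [-0.03  0.09 -0.  ] [ 3.1415 -0.     -0.0753]
```

```bash
python3 -m inch '0 0.7 0 0 0 0 0; 0 1.4 0 0 0 0 0; 0 2 0 0 0 0 0'; python3 st.py
```

```text
t: 14.98
ee_pos: [0.5569, -0.0154, 0.0424]
ee_rot: [3.142, -0.0, -0.075]
wrist_force: [-0.1, 0.1, -1.1]
gripper_width: 0.016
finger_force: 58.9
nose x rel web 3.5 mm, e 26.39 mm, z 42.40, f [-0.1  0.1 -1.1] [-0.03  0.03  0.02] [ 3.1416 -0.     -0.0753]
```

```bash
python3 -m inch '0 0.7 0 0 0 0 0; 0 1.4 0 0 0 0 0; 0 2 0 0 0 0 0'; python3 st.py
```

```text
t: 15.35
ee_pos: [0.559, -0.0155, 0.0424]
ee_rot: [3.142, 0.0, -0.075]
wrist_force: [-0.4, -0.5, -1.5]
gripper_width: 0.0164
finger_force: 59.0
nose x rel web 5.6 mm, e 26.39 mm, z 42.38, f [-0.3 -0.5 -1.5] [-0.07  0.1  -0.06] [ 3.1416  0.     -0.0753]
```

No resistance: the nose is in the bar's hole. Continuing.

```bash
python3 -m inch '0 1 0 0 0 0 0; 0 2 0 0 0 0 0; 0 3 0 0 0 0 0;0 4 0 0 0 0 0;0 5 0 0 0 0 0'; python3 st.py
```

```text
t: 15.98
ee_pos: [0.564, -0.0159, 0.0424]
ee_rot: [3.142, -0.0, -0.075]
wrist_force: [-1.0, -0.3, -0.8]
gripper_width: 0.0159
finger_force: 59.0
nose x rel web 10.6 mm, e 26.40 mm, z 42.40, f [-1.  -0.4 -0.8] [-0.1   0.09  0.  ] [ 3.1416 -0.     -0.0752]
```

```bash
python3 -m inch '0 1 0 0 0 0 0; 0 2 0 0 0 0 0; 0 3 0 0 0 0 0;0 4 0 0 0 0 0;0 5 0 0 0 0 0'; python3 st.py
```

```text
t: 16.6
ee_pos: [0.5689, -0.0162, 0.0424]
ee_rot: [3.142, -0.0, -0.075]
wrist_force: [-0.2, 0.5, -0.6]
gripper_width: 0.016
finger_force: 59.0
nose x rel web 15.6 mm, e 26.42 mm, z 42.38, f [-0.2  0.5 -0.6] [-0.06  0.08 -0.01] [ 3.1416 -0.     -0.0752]
```

```bash
python3 -m inch '0 0.7 0 0 0 0 0; 0 1.4 0 0 0 0 0; 0 2 0 0 0 0 0'; python3 st.py
```

```text
t: 16.98
ee_pos: [0.5709, -0.0164, 0.0424]
ee_rot: [3.142, 0.0, -0.075]
wrist_force: [-1.3, -1.2, -0.5]
gripper_width: 0.0162
finger_force: 59.0
nose x rel web 17.5 mm, e 26.40 mm, z 42.37, f [-1.2 -1.3 -0.5] [-0.06  0.13 -0.01] [ 3.1416e+00  1.0000e-04 -7.5200e-02]
```

```bash
python3 -m inch '0 0.7 0 0 0 0 0; 0 1.4 0 0 0 0 0; 0 2 0 0 0 0 0'; python3 st.py
```

```text
t: 17.35
ee_pos: [0.5729, -0.0165, 0.0424]
ee_rot: [3.142, 0.0, -0.075]
wrist_force: [-0.6, 0.2, -1.4]
gripper_width: 0.0162
finger_force: 59.0
nose x rel web 19.5 mm, e 26.44 mm, z 42.38, f [-0.7  0.2 -1.4] [-0.04  0.15 -0.  ] [ 3.1416  0.     -0.0751]
```

```bash
python3 -m inch '0 0.7 0 0 0 0 0; 0 1.4 0 0 0 0 0; 0 2 0 0 0 0 0'; python3 st.py
```

```text
t: 17.73
ee_pos: [0.5749, -0.0167, 0.0424]
ee_rot: [3.142, 0.0, -0.075]
wrist_force: [-0.8, -0.5, -1.0]
gripper_width: 0.0161
finger_force: 59.0
nose x rel web 21.5 mm, e 26.41 mm, z 42.38, f [-0.7 -0.6 -1. ] [-0.04  0.15 -0.02] [ 3.1416  0.     -0.0752]
```

```bash
python3 -m inch '0 1 0 0 0 0 0; 0 2 0 0 0 0 0; 0 3 0 0 0 0 0;0 4 0 0 0 0 0;0 5 0 0 0 0 0'; python3 st.py
```

```text
t: 18.35
ee_pos: [0.5799, -0.0171, 0.0424]
ee_rot: [3.142, 0.0, -0.075]
wrist_force: [-1.1, -1.3, -1.1]
gripper_width: 0.016
finger_force: 59.0
nose x rel web 26.6 mm, e 26.40 mm, z 42.37, f [-1.  -1.4 -1.1] [ 0.    0.14 -0.04] [ 3.1416e+00  1.0000e-04 -7.5200e-02]
```

```bash
python3 -m inch '0 1 0 0 0 0 0; 0 2 0 0 0 0 0; 0 3 0 0 0 0 0;0 4 0 0 0 0 0;0 5 0 0 0 0 0; 0 6 0 0 0 0 0; 0 7 0 0 0 0 0; 0 8 0 0 0 0 0'; python3 st.py
```

```text
t: 19.35
ee_pos: [0.5879, -0.0177, 0.0424]
ee_rot: [3.142, 0.0, -0.075]
wrist_force: [-0.1, -0.5, -1.3]
gripper_width: 0.016
finger_force: 59.0
nose x rel web 34.5 mm, e 26.40 mm, z 42.37, f [-0.  -0.5 -1.3] [-0.08  0.15 -0.01] [ 3.1415e+00  1.0000e-04 -7.5200e-02]
```

```bash
python3 -m inch '0 1 0 0 0 0 0; 0 2 0 0 0 0 0; 0 3 0 0 0 0 0;0 4 0 0 0 0 0; 0 5 0 0 0 0 0; 0 6 0 0 0 0 0'; python3 st.py
```

```text
t: 20.1
ee_pos: [0.5939, -0.0181, 0.0424]
ee_rot: [3.142, 0.0, -0.075]
wrist_force: [-0.3, -0.7, -0.6]
gripper_width: 0.0162
finger_force: 59.0
nose x rel web 40.6 mm, e 26.39 mm, z 42.37, f [-0.2 -0.7 -0.6] [-0.08  0.16 -0.01] [ 3.1416  0.     -0.0752]
```

```bash
python3 - <<'E'
from h import *
from station import viewer,robot
s=robot.sense(); c=viewer.read_camera("wrist"); c["s"]=s
cv2.imwrite("pics/w6.png",cv2.resize(c["image"][60:210,180:380],(800,600))[:,:,::-1])
E
```

View pics/w6.png

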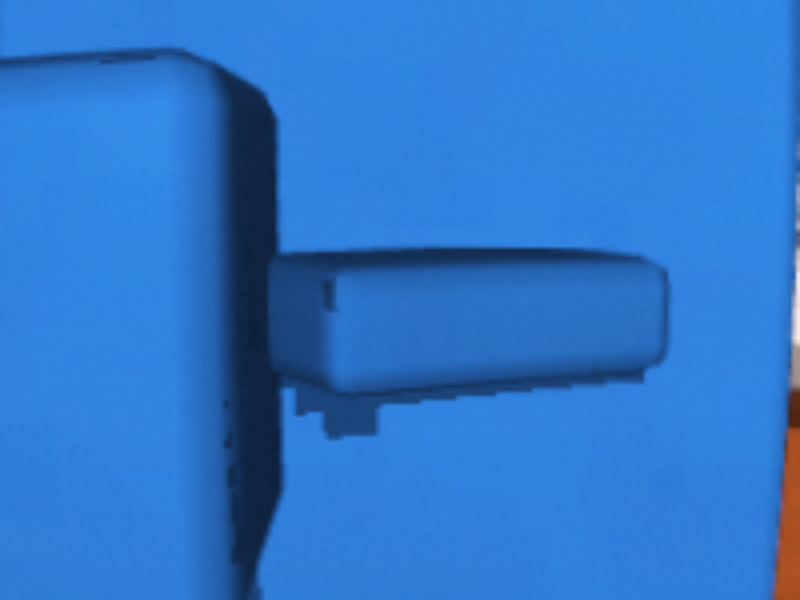

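The crop shows only the saddle and jaw from above, with the collar hidden below, so force will tell. Creeping toward the collar stop, expected in about 5 mm.

```bash
python3 -m inch '0 1 0 0 0 0 0; 0 2 0 0 0 0 0; 0 2.5 0 0 0 0 0'; python3 st.py|cut -c1-70
```

```text
t: 20.52
ee_pos: [0.5964, -0.0183, 0.0424]
ee_rot: [3.142, -0.0, -0.075]
wrist_force: [-0.4, -0.7, -1.4]
gripper_width: 0.0163
finger_force: 59.0
nose x rel web 43.1 mm, e 26.39 mm, z 42.39, f [-0.4 -0.8 -1.4] [-0.14
```

```bash
python3 -m inch '0 0.5 0 0 0 0 0; 0 1 0 0 0 0 0; 0 1 0 0 0 0 0'; python3 st.py
```

```text
t: 20.9
ee_pos: [0.5974, -0.0184, 0.0424]
ee_rot: [3.142, -0.0, -0.075]
wrist_force: [0.4, -0.2, -0.0]
gripper_width: 0.016
finger_force: 59.0
nose x rel web 44.1 mm, e 26.40 mm, z 42.40, f [ 0.4 -0.1 -0. ] [-0.13  0.16 -0.06] [ 3.1416e+00 -1.0000e-04 -7.5200e-02]
```

```bash
python3 -m inch '0 0.4 0 0 0 0 0; 0 0.7 0 0 0 0 0; 0 0.7 0 0 0 0 0'; python3 st.py
```

```text
t: 21.28
ee_pos: [0.5979, -0.0184, 0.0424]
ee_rot: [3.142, 0.0, -0.075]
wrist_force: [-2.2, -0.0, -1.0]
gripper_width: 0.0163
finger_force: 59.0
nose x rel web 44.6 mm, e 26.40 mm, z 42.37, f [-2.2 -0.2 -1. ] [-0.11  0.23 -0.1 ] [ 3.1415e+00  2.0000e-04 -7.5200e-02]
```

```bash
python3 -m inch '0 0.4 0 0 0 0 0; 0 0.7 0 0 0 0 0; 0 0.7 0 0 0 0 0'; python3 st.py
```

```text
t: 21.65
ee_pos: [0.598, -0.0184, 0.0422]
ee_rot: [3.141, 0.001, -0.075]
wrist_force: [-4.6, 0.5, 2.5]
gripper_width: 0.016
finger_force: 59.1
nose x rel web 44.7 mm, e 26.40 mm, z 42.23, f [-4.6  0.1  2.5] [-0.06  1.01  0.01] [ 3.1414e+00  1.4000e-03 -7.5100e-02]
```

Contact: 4.6 N axial, and the TCP has stopped where the collar should seat (within measurement error). I'll relax the push, release and lift off.

```bash
python3 -m inch '0 -0.7 0 0 0 0 0; 1 -0.7 0 0 0 0 0; 1 -0.7 0 0 0 0 0; 1 -0.7 0 0 0 0 0; 1 -0.7 0 -20 0 0 0; 1 -0.7 0 -50 0 0 0; 1 -40 0 -90 0 0 0; 1 -90 0 -120 0 0 0'; python3 -m inch '1 -30 0 0 0 0 0; 1 -30 0 0 0 0 0'; python3 - <<'E'
from h import *
from station import viewer,robot
s=robot.sense(); c=viewer.read_camera("wrist"); c["s"]=s; pickle.dump(c,open("w7.pkl","wb"))
cv2.imwrite("pics/w7.png",c["image"][:,:,::-1])
E
```

```text
t: 22.65
ee_pos: [0.5092, -0.0115, 0.1638]
ee_rot: [-3.141, -0.002, -0.075]
wrist_force: [-0.3, 0.5, 0.9]
gripper_width: 0.0853
finger_force: 0.0
t: 22.9
ee_pos: [0.4777, -0.0095, 0.1632]
ee_rot: [3.141, -0.001, -0.075]
wrist_force: [0.6, 0.1, -0.6]
gripper_width: 0.085
finger_force: 0.0
```

View pics/w7.png

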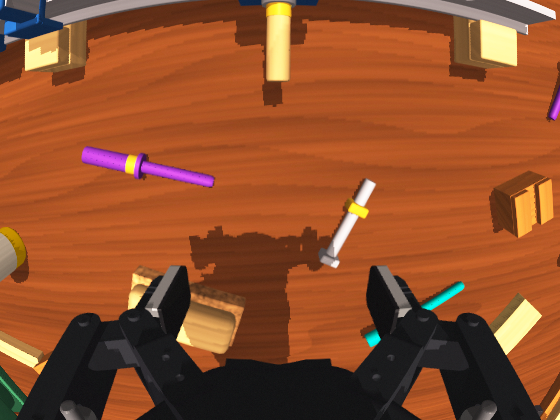

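The pin is in the shoe, with its handle at (278,40) and handle end at (278,80); the bolt and the other things are undisturbed. One numeric check of the handle end, then I hand in.

```bash
python3 - <<'E'
from h import *
from station import viewer,ticket
c=pickle.load(open("w7.pkl","rb")); ez=np.array([0,0,1.]); X=np.array([.9972,-.0749,0])
for v in (73,80): print("end x rel web",(won(c,278,v,ez*(.069 if v==73 else .060),ez)@X-.665)*1000,"expect -91 (web x +-2)")
t=viewer.read_camera("top")
for a,b,p in blobs(t,(100,120,60),(125,255,255),(255,130,310,180)): print("shoe",a,b,p.min(0),p.max(0))
for a,b,p in blobs(t,(10,60,120),(28,180,255),(265,165,300,215),15): print("handle",a,b,p.min(0),p.max(0),onz(t,b[0],p.max(0)[1]+.5,.06)@X*1000-665)
cv2.imwrite("pics/fin.png",cv2.resize(t["image"][130:230,220:353],(798,600),interpolation=cv2.INTER_CUBIC)[:,:,::-1])
E
```

```text
end x rel web -86.11394357388136 expect -91 (web x +-2)
end x rel web -90.65232337022744 expect -91 (web x +-2)
shoe 470 [278.1 154.4] [267 143] [289 166]
handle 51 [276.5 173.9] [273 171] [280 177] -57.22844225091774
handle 1090 [281.9 197.5] [265 175] [299 214] -154.5244915017222
```

View pics/fin.png

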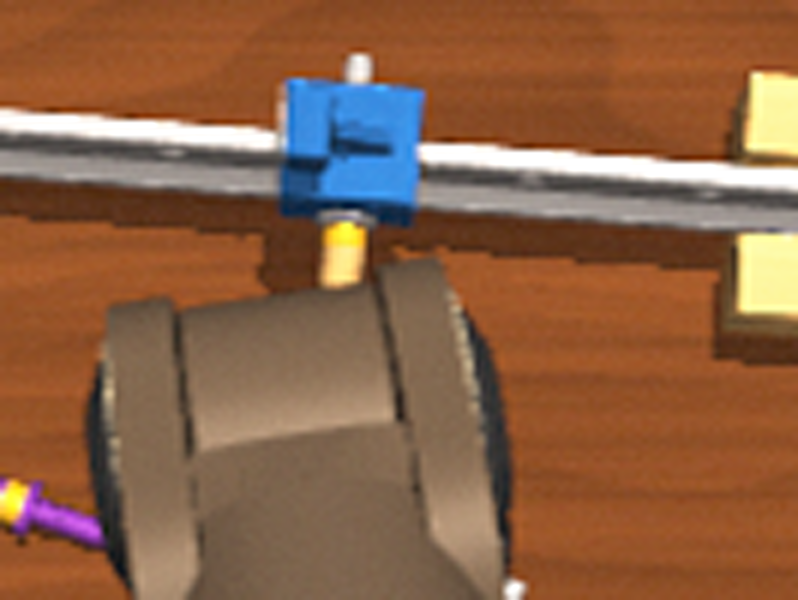

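The nose sticks out past the far cheek at crop (358,68) and the collar sits against the near cheek at (345,215). The handle end measures -90.7 mm against -91 expected. Handing in.

```bash
python3 -c "
from station import ticket
print(ticket.job_done())"
```

```text
the job is handed in; nothing more can be done
None
```

The shoe is pinned at the marked hole with the collar against the near cheek, the arm is clear, and the job is handed in; the hand-in returned no verdict.

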